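# Put a spare pan grip away in the spares drawer

### The job

Pull the drawer of the little counter-top spares unit all the way out to its stop, and lay the spare pan grip that is on the counter flat and lengthwise in the same lane as its mate (the other pan grip), beside it. Then push the drawer fully shut without slamming it. Lay the grip down rather than dropping it, and leave the pot, the pan lid and the tumbler alone.

Things in the scene. Friction and masses are not known exactly. Their poses are not given: they have to be found in the camera images.
- drawer (a joint): How far the drawer is out, m: 0 = shut, 0.160 = at its stop. Starts 0 to 20 mm ajar; slides towards the robot (along -x of drawer_bar) with about 2 N of friction and stays where left. It fills the front of a low wooden unit fixed on the counter, 225 mm deep x 320 wide x 90 high, turned up to 0.2 rad; the unit's top starts 15 mm behind the outer face of the shut drawer front.
- drawer_bar (a point): Centre of the drawer's steel bar handle: a level round bar 11 mm thick, 120 mm long, its axis 42 mm in front of the drawer front (36 mm free gap behind it) and 68 mm above the counter, on two posts 51 mm either side of the centre. Moves with the drawer; x points level into the unit (the way it shuts), y level along the bar, to the robot's left, z up.
- lane_left (a point): Point on the floor of the drawer's left (+y) lane, midway across it; moves with the drawer, axes as drawer_bar. One divider along x splits the drawer into two lanes 138 mm wide and 178 mm long; floor 20 mm above the counter, walls and divider 36 mm above the floor. At the stop the lane is uncovered for 77 mm either way along x from here; the rest is under the unit's top.
- lane_right (a point): The same point in the right (-y) lane.
- grip: The spare pan grip lying on the counter to the robot's left of the unit: a straight black bakelite bar 24 mm wide and 24 mm high with a short steel ferrule (16 mm long, 18 mm wide, 16 mm high) at its +x end, 116 mm long in all; about 90 g. Origin at the middle of its underside, x along its length, z up.
- mate: An identical pan grip lying lengthwise in one of the two lanes (either one), about 30 mm off the lane's middle towards the drawer's -y. Origin and axes as for grip. The free strip beside it is about 85 mm wide, on its +y side.
- knob_box: Open carton of four black lid knobs, 80 x 66 mm and 33 mm high, standing in the other lane. Origin at the centre of its underside.
- pot: Bystander: stainless pot, about 150 mm across (two side loops reach some 30 mm farther) and 85 mm high, on the counter. Origin at the centre of its underside.
- pan_lid: Bystander: stainless lid with a knob, 150 mm across, 38 mm high, on the counter. Origin at the centre of its underside.
- tumbler: Bystander: stainless tumbler, 68 mm across and 90 mm high, standing on the counter. Origin at the centre of its underside.
Not all that is in view belongs to the job. What is shaped like the grip but pink or yellow is not meant.

How it is judged:
By the outcome, as a careful person would: the job done as asked, in the order asked, and still so for the second after the job is handed in, with the robot touching nothing.
It also fails if it takes over 64 s, if anything falls off the work surface, if the arm or the gripper's body presses on something with over 40 N, if the wrist force passes 120 N, or if a joint passes its speed limit or range.

### The arm

A 7-joint arm with a two-finger parallel gripper is mounted at the origin on the work surface. World frame = base frame: x ahead of the robot, y to its left, z up, the work surface at z = 0. Lengths are in m, angles in rad, forces in N, time in s.
With the tool pointing down it reaches from about 0.425 to 0.925 m from the base axis. Payload 6.8 kg.
Tool frame: the origin (TCP) lies midway between the tips of the shut fingers; the grasp point (between the pads) lies 19 mm behind it; z points along the fingers, y is the line along which they close (so a half turn about z gives the same grasp; the last joint's range is limited). The gripper opens to 85 mm and grips with 20 to 120 N. Pads are 22 mm wide; open, the fingers measure 114 mm over their backs; the gripper's body (76 mm by 85 mm) begins 54 mm behind the grasp point. The pads swing forward as they close: fully open they stand 13 mm farther back than shut.
Start: joints at [1.072, 0.477, 0.022, 1.555, -0.011, 1.109, -0.083], TCP at [0.257, -0.624, 0.231] pointing down, gripper open.
Joint ranges: [-2.96, 2.96], [-0.34, 2.1], [-1.41, 1.46], [0.24, 2.44], [-1.37, 4.51], [0.17, 1.92], [-2.96, 2.96]. Speed limits (rad/s): [2.39, 2.39, 3.14, 3.14, 3.14, 3.14, 3.14].

### API

Orientations are given as a unit quaternion [w, x, y, z].
In Python, from station import * gives the robot as it stands. The module is installed in compiled form; this text tells all that it offers.
- The arm moves only by the shell command python3 -m jog 'ROWS' [OPENING] [FORCE]. ROWS is JSON, a list of rows, each an object of numbers: "x", "y", "z": the shift along the tool's x, y, z in m; "ax", "ay", "az": the turn, a rotation vector about the tool's x, y, z in rad. In form: [{"x": .., "y": .., "z": .., "ax": .., "ay": .., "az": ..}, ...]. A call has 1 to 12 rows; each row is the pose to reach, as a shift and turn from the pose commanded when the call began, along the tool's axes at that moment; what a row does not reach only later rows make up. A row lasts 1/10 s, in which the tool goes at most 50 mm and 8.59 degrees, less where a joint would pass 70% of its speed; a pose out of reach is approached as far as the arm can. A call with a gripper value outside its range is refused whole. OPENING is the opening, from 0 (shut) to 1 (fully open), set as the call begins (- or left out, the last holds). The fingers move at their own pace and stop on an object; FORCE is the grip in N (left out, the last holds). Time passes only in rows, so rows that repeat a pose let the fingers close. It gives the time, the measured TCP pose, the force, the opening and the grip force at its end, in the units of the state.
- get_obs(): the state, without advancing time (a new reading comes with each control period).
- read_camera(name): name is "side" or "top"; returns the picture (400x640x3 uint8, red, green, blue); there is no depth.
- camera_params(name): a dict with "K" (3x3 intrinsics, pixels), "origin" and "attitude" of the camera in the world. Camera axes: x right, y up, looking along -z (the intrinsics and any distortion apply to the point x, -y, -z); pixel columns grow to the right and rows downward; lengths in m; the calibration is good to about 2 mm. A picture is of the moment at which its call begins. camera_params takes no time and is no camera call.
- hand_in(): hands the job in; it is judged then, once.
The state is a dict: "t": time; "q": joint angles; "joint_vel": joint speeds; "joint_torque": joint torques, N m; "eef_pos": TCP position; "tool_rot": TCP orientation; "contact_force": force on the tool from outside, world axes, zero at the start; "torque": the same for the moment, N m; "gripper_width": opening from 0.0 (shut) to 1.0 (fully open); "grasp_force": force on a finger pad.
Only numpy, scipy, OpenCV 4.12 (cv2) and the standard library are available. Lean on these libraries where they do the work, as an engineer would, in place of code of your own. Each camera call takes 0.05 s, during which the arm holds its last target. There are 200 camera calls.

## Working session

There is one attempt and no reset: what is moved stays moved. The work goes in short steps, Python scripts to look and compute and a shell command to move; the robot and the scene stay as the last step left them, time stands still between calls to the robot, and variables do not carry over. Pictures are saved under pics/ and viewed, at most 10 in all, crops included, and the job is handed in when it is done.

```bash
mkdir -p pics
python3 - <<'E'
from station import *
import cv2, numpy as np
o=get_obs(); print(o['t'],o['eef_pos'],o['tool_rot'],o['gripper_width'])
for n in('side','top'):
    cv2.imwrite(f'pics/{n}0.png',read_camera(n)[:,:,::-1]); print(n,camera_params(n))
E
```

```text
0.0 [ 0.25690508 -0.62355259  0.23032077] [-8.92473469e-04  9.80961931e-01  1.94197931e-01 -2.38504418e-04] 0.9999086382680131
side {'K': array([[392.20169135,   0.        , 319.68132568],
       [  0.        , 392.20169135, 193.98263094],
       [  0.        ,   0.        ,   1.        ]]), 'origin': array([-0.0489552 ,  0.7159233 ,  0.85098046]), 'attitude': array([-0.29159461, -0.1478035 ,  0.40974048,  0.85160991])}
top {'K': array([[501.20042435,   0.        , 320.96325801],
       [  0.        , 501.20042435, 206.16726022],
       [  0.        ,   0.        ,   1.        ]]), 'origin': array([ 0.46081261, -0.03876855,  1.44136204]), 'attitude': array([ 0.71037847,  0.02347747, -0.02320926, -0.70304521])}
```

View pics/top0.png

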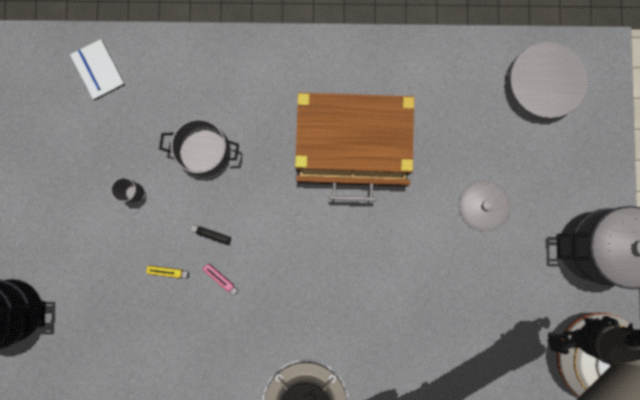

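View pics/side0.png

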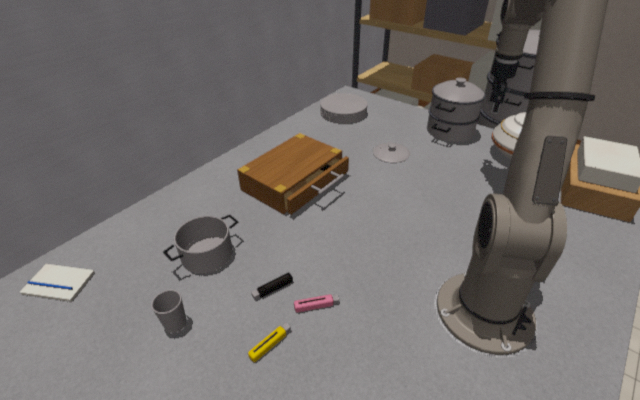

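The top view shows the bar at about (352,199), the black grip from (193,229) to (231,243) with its ferrule on the left, and the yellow corners of the unit at (303,99), (408,103), (301,161) and (406,165). The pot is at (203,148) and the tumbler at (128,190). In the side view the drawer is slightly ajar.

```bash
cat > h.py <<'E'
from station import *
import cv2, numpy as np
from scipy.spatial.transform import Rotation as R
def rot(q): return R.from_quat(np.roll(q,-1))
def ray(n,u,v):
    c=camera_params(n); d=np.linalg.inv(c['K'])@[u,v,1]; d=rot(c['attitude']).apply(d*[1,-1,-1]); return np.array(c['origin']),d
def px(n,u,v,z):
    o,d=ray(n,u,v); return o+d*(z-o[2])/d[2]
def proj(n,p):
    c=camera_params(n); r=rot(c['attitude']).inv().apply(np.array(p)-c['origin'])*[1,-1,-1]; r=c['K']@r; return r[:2]/r[2]
def tgt(p,yaw=None,tilt=0,Rt=None):
    """tool target: yaw=direction of tool x in world (tool down), tilt about tool y; prints shift/turn in tool axes"""
    o=get_obs(); R0=rot(o['tool_rot'])
    Rd=R.from_matrix(np.array([[np.cos(yaw),np.sin(yaw),0],[np.sin(yaw),-np.cos(yaw),0],[0,0,-1]]).T)*R.from_rotvec([tilt,0,0])
    print('shift',R0.inv().apply(np.array(p)-o['eef_pos']).round(4),'turn',(R0.inv()*Rd).as_rotvec().round(4))
def st():
    o=get_obs(); print(round(o['t'],2),o['eef_pos'].round(4),'q',np.round(o['q'],2),'F',np.round(o['contact_force'],1),'w',round(o['gripper_width'],3),'g',round(o['grasp_force'],1))
E
python3 - <<'E'
from h import *
im=cv2.imread('pics/top0.png'); hsv=cv2.cvtColor(im,cv2.COLOR_BGR2HSV)
# unit yellow corners -> yaw
m=cv2.inRange(hsv,(18,110,120),(35,255,255)); m[:,:290]=0
n,l,s,c=cv2.connectedComponentsWithStats(m)
P=[]
for i in range(1,n):
    if s[i,4]>30: P.append(px('top',*c[i],.09)); print('corner',c[i],s[i,4],P[-1])
# black grip
g=im.max(2); m=((g<45)*255).astype(np.uint8); m[:,:185]=0;m[:,245:]=0;m[:215]=0;m[255:]=0
cn=max(cv2.findContours(m,0,2)[0],key=cv2.contourArea); r=cv2.minAreaRect(cn); b=cv2.boxPoints(r)
print('grip',r); print([px('top',*q,.024).round(4) for q in b], px('top',*r[0],.024),'ferrule',px('top',195,229.5,.016))
for q in [(331,199),(375,199.5),(352.5,199.3)]: print('bar',px('top',*q,.068))
for q in [(297,182),(409,185)]: print('front',px('top',*q,.085))
E
python3 - <<'E'
import cv2
im=cv2.imread('pics/top0.png')
cv2.imwrite('pics/crop0.png',cv2.resize(im[150:260,180:430],None,fx=3.2,fy=3.2,interpolation=2))
E
```

```text
corner [303.42758621  98.75172414] 145 [0.84473256 0.01333321 0.09      ]
corner [407.73913043 102.39855072] 138 [ 0.83753925 -0.27255628  0.09      ]
corner [301.37908497 161.05228758] 153 [0.67252479 0.01671731 0.09      ]
corner [406.47619048 164.62585034] 147 [ 0.66569833 -0.26894518  0.09      ]
corner [320.44927536 174.73913043] 69 [ 0.63562269 -0.03551     0.09      ]
grip ((209.90003967285156, 235.70004272460938), (26.385601043701172, 5.813776969909668), 26.56505012512207)
[array([0.4767, 0.3121, 0.024 ]), array([0.4914, 0.3052, 0.024 ]), array([0.4588, 0.2377, 0.024 ]), array([0.4441, 0.2447, 0.024 ])] [0.4677375  0.27491859 0.024     ] ferrule [0.48492029 0.31946364 0.016     ]
bar [ 0.57166253 -0.06515746  0.068     ]
bar [ 0.57153866 -0.18609903  0.068     ]
bar [ 0.57144848 -0.12425696  0.068     ]
front [0.61572765 0.02809221 0.085     ]
front [ 0.61068503 -0.27661128  0.085     ]
```

View pics/crop0.png

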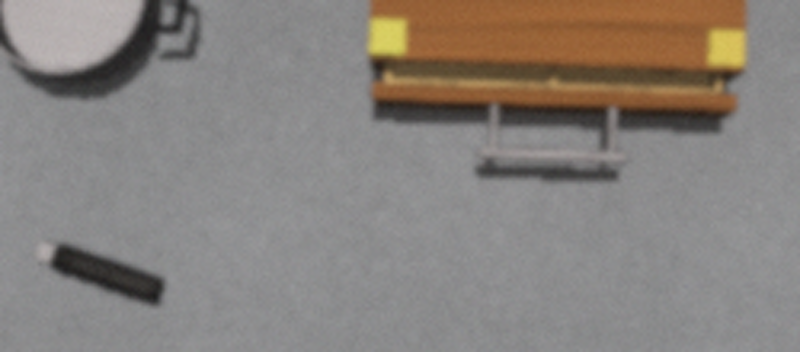

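Crop: the bar runs from (330,198) to (375,199), and the drawer is about 20 mm ajar. The grip's ferrule tip is near (192,228) and its other end near (230,241).

Run:
```python
from h import *
im=cv2.imread('pics/top0.png')
for th in (60,80,95):
    m=((im.max(2)<th)*255).astype(np.uint8); m[:,:188]=0;m[:,240:]=0;m[:218]=0;m[250:]=0
    n,l,s,c=cv2.connectedComponentsWithStats(m); i=1+s[1:,4].argmax()
    v,u=np.nonzero(l==i); W=np.array([px('top',a,b,.024)[:2] for a,b in zip(u,v)]); mu=W.mean(0); U,S,V=np.linalg.svd(W-mu,full_matrices=False)
    t=(W-mu)@V[0]; print('grip body',th,mu.round(4),'yaw',np.arctan2(*V[0][::-1]),np.ptp(t),np.ptp((W-mu)@V[1]))
tgt([.573,-.124,.14],1.549); tgt([.573,-.124,.05],1.549)
```

```text
grip body 60 [0.4688 0.2662] yaw 1.243156829227174 0.09618684592051457 0.02055145498711572
grip body 80 [0.4688 0.2655] yaw 1.2401536343238144 0.0988589803136486 0.023980302153673742
grip body 95 [0.4688 0.2658] yaw 1.2440278936352942 0.10077202965296123 0.02584090848671695
shift [ 0.4826 -0.3414  0.0909] turn [-1.5000e-03 -9.0000e-04 -1.1582e+00]
shift [ 0.4826 -0.3413  0.1809] turn [-1.5000e-03 -9.0000e-04 -1.1582e+00]
```

```bash
python3 -m jog '[{"x":0.04,"y":-0.028,"az":-0.1},{"x":0.08,"y":-0.057,"az":-0.2},{"x":0.12,"y":-0.085,"az":-0.3},{"x":0.16,"y":-0.114,"az":-0.4},{"x":0.2,"y":-0.142,"az":-0.5},{"x":0.24,"y":-0.17,"az":-0.6},{"x":0.28,"y":-0.199,"az":-0.7},{"x":0.32,"y":-0.227,"az":-0.8},{"x":0.36,"y":-0.255,"az":-0.9},{"x":0.4,"y":-0.284,"z":0.01,"az":-1.0},{"x":0.44,"y":-0.312,"z":0.03,"az":-1.1},{"x":0.482,"y":-0.341,"z":0.05,"az":-1.158}]' 0.5 40
python3 -c "
from h import *
st();tgt([.573,-.124,.14],1.549); tgt([.573,-.124,.05],1.549)"
```

```text
0.1 [ 0.2569 -0.6236  0.2304] q [ 1.07  0.48  0.02  1.56 -0.01  1.11 -0.08] F [-0.5  0.6  0.9] w 1.0 g 0.0
shift [ 0.4826 -0.3414  0.0909] turn [-1.5000e-03 -9.0000e-04 -1.1582e+00]
shift [ 0.4826 -0.3413  0.1809] turn [-1.5000e-03 -9.0000e-04 -1.1582e+00]validation failed for argument at $[0]...
```

```bash
python3 -m jog '[{"x":0.04,"y":-0.028,"z":0,"ax":0,"ay":0,"az":-0.1},{"x":0.08,"y":-0.057,"z":0,"ax":0,"ay":0,"az":-0.2},{"x":0.12,"y":-0.085,"z":0,"ax":0,"ay":0,"az":-0.3},{"x":0.16,"y":-0.114,"z":0,"ax":0,"ay":0,"az":-0.4},{"x":0.2,"y":-0.142,"z":0,"ax":0,"ay":0,"az":-0.5},{"x":0.24,"y":-0.17,"z":0,"ax":0,"ay":0,"az":-0.6},{"x":0.28,"y":-0.199,"z":0,"ax":0,"ay":0,"az":-0.7},{"x":0.32,"y":-0.227,"z":0,"ax":0,"ay":0,"az":-0.8},{"x":0.36,"y":-0.255,"z":0,"ax":0,"ay":0,"az":-0.9},{"x":0.4,"y":-0.284,"z":0.01,"ax":0,"ay":0,"az":-1.0},{"x":0.44,"y":-0.312,"z":0.03,"ax":0,"ay":0,"az":-1.1},{"x":0.482,"y":-0.341,"z":0.05,"ax":0,"ay":0,"az":-1.158}]' 0.5 40
python3 -c "
from h import *
st();tgt([.573,-.124,.14],1.549); tgt([.573,-.124,.05],1.549)"
```

```text
t: 1.3
eef_pos: [0.5695, -0.1299, 0.1837]
tool_rot: [0.0, 0.714, 0.7, 0.0]
contact_force: [1.0, -1.2, 0.1]
gripper_width: 0.495
grasp_force: 0.0
1.3 [ 0.5695 -0.1299  0.1837] q [ 0.44  0.41 -0.41  1.8   0.2   0.97 -0.07] F [ 1.  -1.2  0.1] w 0.495 g 0.0
shift [0.006  0.0033 0.0437] turn [0.0004 0.0002 0.0031]
shift [0.006  0.0033 0.1337] turn [0.0004 0.0002 0.0031]
```

```bash
python3 -m jog '[{"x":0,"y":-0.004,"z":0.02,"ax":0,"ay":0,"az":0},{"x":0,"y":-0.004,"z":0.04,"ax":0,"ay":0,"az":0},{"x":0,"y":-0.004,"z":0.06,"ax":0,"ay":0,"az":0},{"x":0,"y":-0.004,"z":0.07,"ax":0,"ay":0,"az":0},{"x":0,"y":-0.004,"z":0.07,"ax":0,"ay":0,"az":0}]'
python3 - <<'E'
from h import *
st(); tgt([.568,-.124,.05],1.549)
a=read_camera('top')[150:250,290:420,::-1]; b=read_camera('side')[120:220,220:370,::-1]
cv2.imwrite('pics/a1.png',np.hstack([cv2.resize(a,(390,300)),cv2.resize(b,(400,300))]))
E
```

```text
t: 1.8
eef_pos: [0.5637, -0.1313, 0.1127]
tool_rot: [-0.001, 0.715, 0.699, -0.001]
contact_force: [0.7, 0.6, 0.1]
gripper_width: 0.502
grasp_force: 0.0
1.8 [ 0.5637 -0.1313  0.1127] q [ 0.42  0.49 -0.39  1.87  0.24  0.83 -0.11] F [0.7 0.6 0.1] w 0.502 g 0.0
shift [0.0074 0.0043 0.0627] turn [-0.0031 -0.0005 -0.0002]
```

View pics/a1.png

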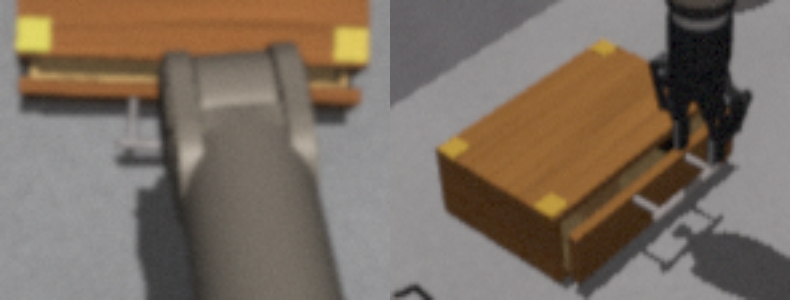

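The side crop shows the fingers above the bar and in line with it. Next is the descent with a small correction.

```bash
python3 -m jog '[{"x":0.007,"y":0.004,"z":0.01,"ax":0,"ay":0,"az":0},{"x":0.007,"y":0.004,"z":0.025,"ax":0,"ay":0,"az":0},{"x":0.007,"y":0.004,"z":0.04,"ax":0,"ay":0,"az":0},{"x":0.007,"y":0.004,"z":0.055,"ax":0,"ay":0,"az":0},{"x":0.007,"y":0.004,"z":0.063,"ax":0,"ay":0,"az":0},{"x":0.007,"y":0.004,"z":0.063,"ax":0,"ay":0,"az":0}]'
python3 -c "
from h import *
st()"
python3 -m jog '[{"x":0,"y":0,"z":0,"ax":0,"ay":0,"az":0},{"x":0,"y":0,"z":0,"ax":0,"ay":0,"az":0},{"x":0,"y":0,"z":0,"ax":0,"ay":0,"az":0},{"x":0,"y":0,"z":0,"ax":0,"ay":0,"az":0}]' 0 30
```

```text
t: 2.5
eef_pos: [0.5678, -0.1244, 0.0494]
tool_rot: [-0.001, 0.715, 0.699, -0.001]
contact_force: [-0.1, -0.3, -0.7]
gripper_width: 0.501
grasp_force: 0.0
2.5 [ 0.5678 -0.1244  0.0494] q [ 0.38  0.58 -0.36  1.9   0.3   0.72 -0.17] F [-0.1 -0.3 -0.7] w 0.501 g 0.0
t: 2.9
eef_pos: [0.5701, -0.1245, 0.0521]
tool_rot: [0.001, 0.715, 0.699, 0.001]
contact_force: [1.9, 0.1, 2.1]
gripper_width: 0.113
grasp_force: 29.3
```

```bash
python3 -m jog '[{"x":0,"y":-0.006,"z":0,"ax":0,"ay":0,"az":0},{"x":0,"y":-0.016,"z":0,"ax":0,"ay":0,"az":0},{"x":0,"y":-0.028,"z":0,"ax":0,"ay":0,"az":0},{"x":0,"y":-0.04,"z":0,"ax":0,"ay":0,"az":0},{"x":0,"y":-0.052,"z":0,"ax":0,"ay":0,"az":0},{"x":0,"y":-0.064,"z":0,"ax":0,"ay":0,"az":0},{"x":0,"y":-0.076,"z":0,"ax":0,"ay":0,"az":0},{"x":0,"y":-0.088,"z":0,"ax":0,"ay":0,"az":0},{"x":0,"y":-0.1,"z":0,"ax":0,"ay":0,"az":0},{"x":0,"y":-0.11,"z":0,"ax":0,"ay":0,"az":0},{"x":0,"y":-0.118,"z":0,"ax":0,"ay":0,"az":0},{"x":0,"y":-0.122,"z":0,"ax":0,"ay":0,"az":0}]'
python3 -c "
from h import *
st()"
```

```text
t: 4.1
eef_pos: [0.4461, -0.1217, 0.052]
tool_rot: [0.001, 0.715, 0.699, 0.0]
contact_force: [2.2, 0.6, 6.1]
gripper_width: 0.112
grasp_force: 30.4
4.1 [ 0.4461 -0.1217  0.052 ] q [ 0.45  0.43 -0.38  2.17  0.29  0.58 -0.16] F [2.2 0.6 6.1] w 0.112 g 30.4
```

```bash
python3 -m jog '[{"x":0,"y":-0.004,"z":0,"ax":0,"ay":0,"az":0},{"x":0,"y":-0.008,"z":0,"ax":0,"ay":0,"az":0},{"x":0,"y":-0.012,"z":0,"ax":0,"ay":0,"az":0},{"x":0,"y":-0.016,"z":0,"ax":0,"ay":0,"az":0}]'
python3 -m jog '[{"x":0,"y":-0.003,"z":0,"ax":0,"ay":0,"az":0},{"x":0,"y":-0.006,"z":0,"ax":0,"ay":0,"az":0}]'
```

```text
t: 4.5
eef_pos: [0.4331, -0.1214, 0.0521]
tool_rot: [0.002, 0.715, 0.699, 0.002]
contact_force: [16.6, -1.9, -13.4]
gripper_width: 0.115
grasp_force: 29.0
t: 4.7
eef_pos: [0.4331, -0.1213, 0.0524]
tool_rot: [0.006, 0.715, 0.7, 0.007]
contact_force: [32.0, -3.5, -34.5]
gripper_width: 0.11
grasp_force: 28.8
```

The drawer is at its stop: the force rises and x stays at 0.433. I'll relax, release and lift.

```bash
python3 -m jog '[{"x":0,"y":0.006,"z":0,"ax":0,"ay":0,"az":0},{"x":0,"y":0.006,"z":0,"ax":0,"ay":0,"az":0}]'
python3 -m jog '[{"x":0,"y":0,"z":0,"ax":0,"ay":0,"az":0},{"x":0,"y":0,"z":0,"ax":0,"ay":0,"az":0},{"x":0,"y":0,"z":0,"ax":0,"ay":0,"az":0}]' 0.5
python3 -m jog '[{"x":0,"y":0,"z":-0.015,"ax":0,"ay":0,"az":0},{"x":0,"y":0,"z":-0.035,"ax":0,"ay":0,"az":0},{"x":0,"y":0,"z":-0.07,"ax":0,"ay":0,"az":0},{"x":0,"y":0,"z":-0.11,"ax":0,"ay":0,"az":0},{"x":0,"y":0,"z":-0.12,"ax":0,"ay":0,"az":0}]' 
python3 -c "
from h import *
st();tgt([.471,.274,.12],1.242);tgt([.471,.274,.002],1.242)"
```

```text
t: 4.9
eef_pos: [0.4332, -0.1214, 0.0521]
tool_rot: [0.002, 0.715, 0.699, 0.002]
contact_force: [8.4, -0.8, 1.9]
gripper_width: 0.116
grasp_force: 31.6
t: 5.2
eef_pos: [0.4291, -0.1214, 0.0507]
tool_rot: [-0.001, 0.715, 0.699, -0.001]
contact_force: [0.0, -0.9, -0.2]
gripper_width: 0.497
grasp_force: 0.0
t: 5.7
eef_pos: [0.4322, -0.1217, 0.1744]
tool_rot: [0.002, 0.715, 0.699, 0.001]
contact_force: [0.2, -0.3, 0.7]
gripper_width: 0.503
grasp_force: 0.0
5.7 [ 0.4322 -0.1217  0.1744] q [ 0.55  0.21 -0.46  2.11  0.13  0.84 -0.01] F [ 0.2 -0.3  0.7] w 0.503 g 0.0
shift [0.3965 0.0297 0.0539] turn [0.0045 0.0008 0.3065]
shift [0.3967 0.0292 0.1719] turn [0.0045 0.0008 0.3065]
```

```bash
python3 -m jog '[{"x":0.035,"y":0.003,"z":0,"ax":0,"ay":0,"az":0.03},{"x":0.075,"y":0.006,"z":0,"ax":0,"ay":0,"az":0.06},{"x":0.115,"y":0.009,"z":0,"ax":0,"ay":0,"az":0.09},{"x":0.155,"y":0.012,"z":0,"ax":0,"ay":0,"az":0.12},{"x":0.195,"y":0.015,"z":0,"ax":0,"ay":0,"az":0.15},{"x":0.235,"y":0.018,"z":0,"ax":0,"ay":0,"az":0.18},{"x":0.275,"y":0.021,"z":0.01,"ax":0,"ay":0,"az":0.21},{"x":0.315,"y":0.024,"z":0.02,"ax":0,"ay":0,"az":0.24},{"x":0.355,"y":0.027,"z":0.03,"ax":0,"ay":0,"az":0.28},{"x":0.396,"y":0.03,"z":0.05,"ax":0,"ay":0,"az":0.306},{"x":0.396,"y":0.03,"z":0.054,"ax":0,"ay":0,"az":0.306},{"x":0.396,"y":0.03,"z":0.054,"ax":0,"ay":0,"az":0.306}]' 0.6
python3 - <<'E'
from h import *
st();tgt([.471,.274,.002],1.242)
a=read_camera('top'); b=read_camera('side')
cv2.imwrite('pics/t2.png',a[:,:,::-1]);cv2.imwrite('pics/s2.png',b[:,:,::-1])
A=cv2.resize(a[150:270,285:420,::-1],(450,400)); B=cv2.resize(b[245:320,230:310,::-1],(340,319))
A=np.pad(A,((0,0),(0,340),(0,0))); A[:319,450:]=B
cv2.imwrite('pics/a2.png',A)
E
```

```text
t: 6.9
eef_pos: [0.4679, 0.2736, 0.1153]
tool_rot: [-0.0, 0.812, 0.583, -0.002]
contact_force: [-0.0, -0.4, -0.3]
gripper_width: 0.599
grasp_force: 0.0
6.9 [0.4679 0.2736 0.1153] q [-0.21  0.46 -0.54  1.95  0.32  0.82 -1.25] F [-0.  -0.4 -0.3] w 0.599 g 0.0
shift [0.0017 0.0032 0.1133] turn [-0.0029  0.0033  0.0034]
```

View pics/a2.png

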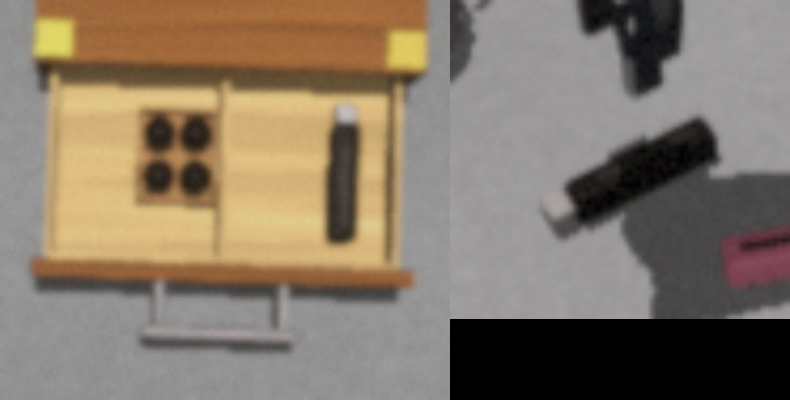

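Crop: the mate is in the right lane at about (388,202) with its ferrule towards the unit. The free strip lies between the divider, at u≈352, and the mate's left edge, at u≈383. The carton is in the left lane. Next, pick up the grip.

```bash
python3 -m jog '[{"x":0.002,"y":0.003,"z":0.025,"ax":0,"ay":0,"az":0},{"x":0.002,"y":0.003,"z":0.05,"ax":0,"ay":0,"az":0},{"x":0.002,"y":0.003,"z":0.075,"ax":0,"ay":0,"az":0},{"x":0.002,"y":0.003,"z":0.095,"ax":0,"ay":0,"az":0},{"x":0.002,"y":0.003,"z":0.107,"ax":0,"ay":0,"az":0},{"x":0.002,"y":0.003,"z":0.11,"ax":0,"ay":0,"az":0},{"x":0.002,"y":0.003,"z":0.11,"ax":0,"ay":0,"az":0}]'
python3 -m jog '[{"x":0,"y":0,"z":0,"ax":0,"ay":0,"az":0},{"x":0,"y":0,"z":0,"ax":0,"ay":0,"az":0},{"x":0,"y":0,"z":0,"ax":0,"ay":0,"az":0},{"x":0,"y":0,"z":0,"ax":0,"ay":0,"az":0}]' 0 40
python3 - <<'E'
from h import *
st()
for n,q,z in [('strip c',(367.5,200.5),.02),('strip left',(351.7,200),.056),('mate c',(387.7,201.6),.044),('mate fer',(388.8,183),.036),('mate end',(387.4,221),.044),('front in L',(302,228.5),.056),('rightwall',(403,200),.056),('top edge',(298+75/3.33,173),.09),('bar',(350.3,250.8),.068)]: print(n,px('top',*q,z).round(4))
E
```

```text
t: 7.7
eef_pos: [0.4736, 0.2742, 0.0076]
tool_rot: [0.0, 0.813, 0.582, 0.0]
contact_force: [0.0, 0.3, -0.0]
gripper_width: 0.596
grasp_force: 0.0
t: 8.1
eef_pos: [0.4741, 0.2752, 0.0084]
tool_rot: [0.0, 0.813, 0.582, 0.001]
contact_force: [-0.9, -0.7, 6.0]
gripper_width: 0.268
grasp_force: 40.7
8.1 [0.4741 0.2752 0.0084] q [-0.29  0.63 -0.45  1.99  0.45  0.62 -1.36] F [-0.9 -0.7  6. ] w 0.268 g 40.7
strip c [ 0.5723 -0.1699  0.02  ]
strip left [ 0.5704 -0.1228  0.056 ]
mate c [ 0.568  -0.2242  0.044 ]
mate fer [ 0.6212 -0.2283  0.036 ]
mate end [ 0.5137 -0.2234  0.044 ]
front in L [0.4901 0.014  0.056 ]
rightwall [ 0.5719 -0.265   0.056 ]
top edge [ 0.6404 -0.0357  0.09  ]
bar [ 0.4304 -0.1191  0.068 ]
```

```bash
python3 -m jog '[{"x":0,"y":0,"z":-0.01,"ax":0,"ay":0,"az":0},{"x":0,"y":0,"z":-0.03,"ax":0,"ay":0,"az":0},{"x":0,"y":0,"z":-0.06,"ax":0,"ay":0,"az":0},{"x":0,"y":0,"z":-0.09,"ax":0,"ay":0,"az":0},{"x":0,"y":0,"z":-0.12,"ax":0,"ay":0,"az":0},{"x":0,"y":0,"z":-0.135,"ax":0,"ay":0,"az":0},{"x":0,"y":0,"z":-0.135,"ax":0,"ay":0,"az":0}]'
python3 -c "
from h import *
st();tgt([.568,-.171,.14],-.022)"
```

```text
t: 8.8
eef_pos: [0.4744, 0.2755, 0.1445]
tool_rot: [0.0, 0.813, 0.582, 0.002]
contact_force: [0.5, -0.6, -1.1]
gripper_width: 0.269
grasp_force: 39.9
8.8 [0.4744 0.2755 0.1445] q [-0.19  0.43 -0.56  1.91  0.29  0.87 -1.23] F [ 0.5 -0.6 -1.1] w 0.269 g 39.9
shift [-0.3925  0.2326  0.0039] turn [ 6.0000e-04 -4.6000e-03  1.2646e+00]
```

```bash
python3 -m jog '[{"x":-0.03,"y":0.018,"z":0,"ax":0,"ay":0,"az":0.08},{"x":-0.065,"y":0.039,"z":0,"ax":0,"ay":0,"az":0.2},{"x":-0.1,"y":0.06,"z":0,"ax":0,"ay":0,"az":0.32},{"x":-0.135,"y":0.08,"z":0,"ax":0,"ay":0,"az":0.44},{"x":-0.17,"y":0.101,"z":0,"ax":0,"ay":0,"az":0.56},{"x":-0.205,"y":0.122,"z":0,"ax":0,"ay":0,"az":0.68},{"x":-0.24,"y":0.143,"z":0,"ax":0,"ay":0,"az":0.8},{"x":-0.275,"y":0.163,"z":0,"ax":0,"ay":0,"az":0.92},{"x":-0.31,"y":0.184,"z":0,"ax":0,"ay":0,"az":1.04},{"x":-0.345,"y":0.205,"z":0,"ax":0,"ay":0,"az":1.16},{"x":-0.38,"y":0.226,"z":0,"ax":0,"ay":0,"az":1.26},{"x":-0.392,"y":0.233,"z":0,"ax":0,"ay":0,"az":1.265}]'
python3 -m jog '[{"x":0,"y":0,"z":0,"ax":0,"ay":0,"az":0},{"x":0,"y":0,"z":0,"ax":0,"ay":0,"az":0}]'
python3 - <<'E'
from h import *
st();tgt([.568,-.171,.031],-.022)
b=read_camera('side')[110:230,225:375,::-1]; a=read_camera('top')[150:270,285:420,::-1]
cv2.imwrite('pics/a3.png',np.hstack([cv2.resize(a,(360,320)),cv2.resize(b,(400,320))]))
E
```

```text
t: 10.0
eef_pos: [0.5664, -0.177, 0.1404]
tool_rot: [0.001, 1.0, -0.015, -0.001]
contact_force: [0.6, -0.4, -1.0]
gripper_width: 0.269
grasp_force: 39.8
t: 10.2
eef_pos: [0.5668, -0.1699, 0.1409]
tool_rot: [-0.001, 1.0, -0.01, -0.001]
contact_force: [-0.6, 0.9, -1.4]
gripper_width: 0.272
grasp_force: 39.8
10.2 [ 0.5668 -0.1699  0.1409] q [ 0.31  0.45 -0.16  1.83  0.09  0.87 -1.48] F [-0.6  0.9 -1.4] w 0.272 g 39.8
shift [0.0015 0.0012 0.1099] turn [-0.0013  0.0022  0.0015]
```

View pics/a3.png

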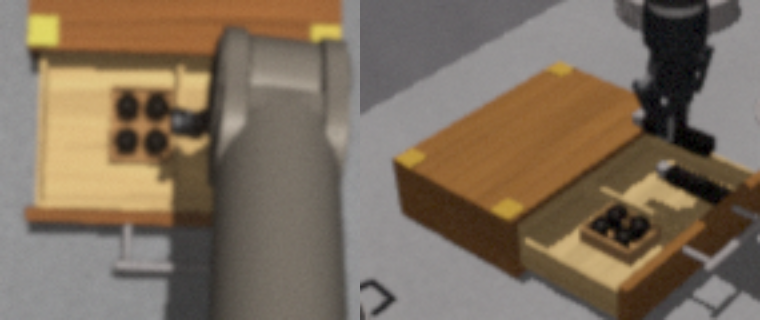

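The grip is held level and lined up with the lane, above the free strip. Now lower it.

```bash
python3 -m jog '[{"x":0.001,"y":0.001,"z":0.015,"ax":0,"ay":0,"az":0},{"x":0.001,"y":0.001,"z":0.035,"ax":0,"ay":0,"az":0},{"x":0.001,"y":0.001,"z":0.055,"ax":0,"ay":0,"az":0},{"x":0.001,"y":0.001,"z":0.075,"ax":0,"ay":0,"az":0},{"x":0.001,"y":0.001,"z":0.09,"ax":0,"ay":0,"az":0},{"x":0.001,"y":0.001,"z":0.1,"ax":0,"ay":0,"az":0},{"x":0.001,"y":0.001,"z":0.107,"ax":0,"ay":0,"az":0},{"x":0.001,"y":0.001,"z":0.108,"ax":0,"ay":0,"az":0},{"x":0.001,"y":0.001,"z":0.108,"ax":0,"ay":0,"az":0}]'
```

```text
t: 11.2
eef_pos: [0.5689, -0.1725, 0.0346]
tool_rot: [0.0, 1.0, -0.011, 0.0]
contact_force: [-0.1, -0.1, -1.0]
gripper_width: 0.27
grasp_force: 39.8
```

```bash
python3 -m jog '[{"x":0,"y":0,"z":0.0015,"ax":0,"ay":0,"az":0},{"x":0,"y":0,"z":0.003,"ax":0,"ay":0,"az":0},{"x":0,"y":0,"z":0.0045,"ax":0,"ay":0,"az":0},{"x":0,"y":0,"z":0.0045,"ax":0,"ay":0,"az":0}]'
python3 -m jog '[{"x":0,"y":0,"z":0.001,"ax":0,"ay":0,"az":0},{"x":0,"y":0,"z":0.002,"ax":0,"ay":0,"az":0},{"x":0,"y":0,"z":0.002,"ax":0,"ay":0,"az":0}]'
```

```text
t: 11.6
eef_pos: [0.5684, -0.1724, 0.0297]
tool_rot: [-0.0, 1.0, -0.011, -0.0]
contact_force: [0.4, 0.4, -1.0]
gripper_width: 0.27
grasp_force: 39.8
t: 11.9
eef_pos: [0.5691, -0.1725, 0.0284]
tool_rot: [0.0, 1.0, -0.011, 0.001]
contact_force: [-0.7, 0.5, 4.6]
gripper_width: 0.271
grasp_force: 40.4
```

Touchdown (force +5.6 N). Open a little and rise.

```bash
python3 -m jog '[{"x":0,"y":0,"z":0,"ax":0,"ay":0,"az":0},{"x":0,"y":0,"z":0,"ax":0,"ay":0,"az":0},{"x":0,"y":0,"z":0,"ax":0,"ay":0,"az":0}]' 0.45
python3 -m jog '[{"x":0,"y":0,"z":-0.01,"ax":0,"ay":0,"az":0},{"x":0,"y":0,"z":-0.03,"ax":0,"ay":0,"az":0},{"x":0,"y":0,"z":-0.06,"ax":0,"ay":0,"az":0},{"x":0,"y":0,"z":-0.1,"ax":0,"ay":0,"az":0},{"x":0,"y":0,"z":-0.145,"ax":0,"ay":0,"az":0},{"x":0,"y":0,"z":-0.15,"ax":0,"ay":0,"az":0}]'
python3 -c "
from h import *
st();tgt([.4295,-.1215,.16],1.549)"
```

```text
t: 12.2
eef_pos: [0.5685, -0.1724, 0.0276]
tool_rot: [-0.0, 1.0, -0.011, -0.0]
contact_force: [0.7, 0.2, 0.5]
gripper_width: 0.449
grasp_force: 0.0
t: 12.8
eef_pos: [0.572, -0.1732, 0.1845]
tool_rot: [0.001, 1.0, -0.011, 0.005]
contact_force: [0.6, -0.7, 0.5]
gripper_width: 0.452
grasp_force: 0.0
12.8 [ 0.572  -0.1732  0.1845] q [ 0.31  0.4  -0.16  1.79  0.08  0.94 -1.47] F [ 0.6 -0.7  0.5] w 0.452 g 0.0
shift [-0.1439 -0.0485  0.0229] turn [ 0.0098 -0.0065 -1.5715]
```

```bash
python3 -m jog '[{"x":-0.012,"y":-0.004,"z":0,"ax":0,"ay":0,"az":-0.12},{"x":-0.024,"y":-0.008,"z":0,"ax":0,"ay":0,"az":-0.26},{"x":-0.036,"y":-0.012,"z":0,"ax":0,"ay":0,"az":-0.4},{"x":-0.05,"y":-0.016,"z":0,"ax":0,"ay":0,"az":-0.54},{"x":-0.064,"y":-0.02,"z":0,"ax":0,"ay":0,"az":-0.68},{"x":-0.078,"y":-0.025,"z":0,"ax":0,"ay":0,"az":-0.82},{"x":-0.092,"y":-0.03,"z":0,"ax":0,"ay":0,"az":-0.96},{"x":-0.106,"y":-0.035,"z":0,"ax":0,"ay":0,"az":-1.1},{"x":-0.12,"y":-0.04,"z":0,"ax":0,"ay":0,"az":-1.24},{"x":-0.134,"y":-0.045,"z":0,"ax":0,"ay":0,"az":-1.38},{"x":-0.143,"y":-0.048,"z":0,"ax":0,"ay":0,"az":-1.51},{"x":-0.143,"y":-0.048,"z":0,"ax":0,"ay":0,"az":-1.57}]' 0.5
python3 -m jog '[{"x":0,"y":0,"z":0.02,"ax":0,"ay":0,"az":0},{"x":0,"y":0,"z":0.02,"ax":0,"ay":0,"az":0}]'
python3 - <<'E'
from h import *
st();tgt([.430,-.1215,.052],1.549)
b=read_camera('side')[110:230,225:375,::-1]; a=read_camera('top')[150:270,285:420,::-1]
cv2.imwrite('pics/a4.png',np.hstack([cv2.resize(a,(360,320)),cv2.resize(b,(400,320))]))
E
```

```text
t: 14.0
eef_pos: [0.4251, -0.121, 0.1778]
tool_rot: [-0.0, 0.714, 0.701, -0.001]
contact_force: [-0.6, -0.4, 0.2]
gripper_width: 0.499
grasp_force: 0.0
t: 14.2
eef_pos: [0.425, -0.1212, 0.1564]
tool_rot: [-0.001, 0.715, 0.699, -0.001]
contact_force: [-0.4, -0.3, -0.4]
gripper_width: 0.496
grasp_force: 0.0
14.2 [ 0.425  -0.1212  0.1564] q [ 0.57  0.23 -0.49  2.14  0.15  0.81 -0.03] F [-0.4 -0.3 -0.4] w 0.496 g 0.0
shift [-0.0003  0.0054  0.1044] turn [-0.0032 -0.0005 -0.0014]
```

View pics/a4.png

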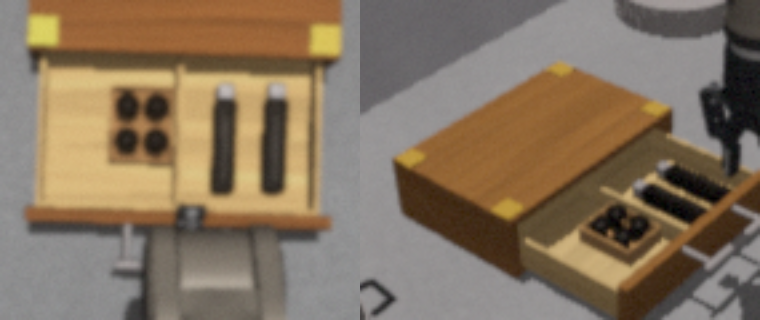

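Both grips lie side by side and lengthwise in the right lane, and the drawer is still at its stop. Now grip the bar again.

```bash
python3 -m jog '[{"x":0,"y":0.005,"z":0.01,"ax":0,"ay":0,"az":0},{"x":0,"y":0.005,"z":0.03,"ax":0,"ay":0,"az":0},{"x":0,"y":0.005,"z":0.05,"ax":0,"ay":0,"az":0},{"x":0,"y":0.005,"z":0.07,"ax":0,"ay":0,"az":0},{"x":0,"y":0.005,"z":0.09,"ax":0,"ay":0,"az":0},{"x":0,"y":0.005,"z":0.103,"ax":0,"ay":0,"az":0},{"x":0,"y":0.005,"z":0.104,"ax":0,"ay":0,"az":0}]'
python3 -m jog '[{"x":0,"y":0,"z":0,"ax":0,"ay":0,"az":0},{"x":0,"y":0,"z":0,"ax":0,"ay":0,"az":0},{"x":0,"y":0,"z":0,"ax":0,"ay":0,"az":0},{"x":0,"y":0,"z":0,"ax":0,"ay":0,"az":0}]' 0 30
```

```text
t: 15.0
eef_pos: [0.4309, -0.1211, 0.0524]
tool_rot: [-0.001, 0.715, 0.699, -0.001]
contact_force: [-0.2, -0.1, -0.9]
gripper_width: 0.5
grasp_force: 0.0
t: 15.4
eef_pos: [0.4332, -0.1215, 0.0547]
tool_rot: [0.001, 0.715, 0.699, 0.001]
contact_force: [2.9, 0.3, 1.7]
gripper_width: 0.112
grasp_force: 29.6
```

```bash
python3 -m jog '[{"x":0,"y":0.002,"z":0,"ax":0,"ay":0,"az":0},{"x":0,"y":0.006,"z":0,"ax":0,"ay":0,"az":0},{"x":0,"y":0.012,"z":0,"ax":0,"ay":0,"az":0},{"x":0,"y":0.019,"z":0,"ax":0,"ay":0,"az":0},{"x":0,"y":0.027,"z":0,"ax":0,"ay":0,"az":0},{"x":0,"y":0.035,"z":0,"ax":0,"ay":0,"az":0},{"x":0,"y":0.043,"z":0,"ax":0,"ay":0,"az":0},{"x":0,"y":0.051,"z":0,"ax":0,"ay":0,"az":0},{"x":0,"y":0.059,"z":0,"ax":0,"ay":0,"az":0},{"x":0,"y":0.067,"z":0,"ax":0,"ay":0,"az":0},{"x":0,"y":0.073,"z":0,"ax":0,"ay":0,"az":0},{"x":0,"y":0.078,"z":0,"ax":0,"ay":0,"az":0}]'
python3 -m jog '[{"x":0,"y":0.005,"z":0,"ax":0,"ay":0,"az":0},{"x":0,"y":0.011,"z":0,"ax":0,"ay":0,"az":0},{"x":0,"y":0.018,"z":0,"ax":0,"ay":0,"az":0},{"x":0,"y":0.025,"z":0,"ax":0,"ay":0,"az":0},{"x":0,"y":0.032,"z":0,"ax":0,"ay":0,"az":0},{"x":0,"y":0.039,"z":0,"ax":0,"ay":0,"az":0},{"x":0,"y":0.046,"z":0,"ax":0,"ay":0,"az":0},{"x":0,"y":0.052,"z":0,"ax":0,"ay":0,"az":0},{"x":0,"y":0.057,"z":0,"ax":0,"ay":0,"az":0},{"x":0,"y":0.061,"z":0,"ax":0,"ay":0,"az":0},{"x":0,"y":0.064,"z":0,"ax":0,"ay":0,"az":0},{"x":0,"y":0.066,"z":0,"ax":0,"ay":0,"az":0}]'
```

```text
t: 16.6
eef_pos: [0.5097, -0.1233, 0.0546]
tool_rot: [0.0, 0.715, 0.699, -0.0]
contact_force: [-2.2, 0.3, 8.0]
gripper_width: 0.111
grasp_force: 30.4
t: 17.8
eef_pos: [0.5755, -0.1248, 0.0547]
tool_rot: [0.0, 0.715, 0.699, -0.0]
contact_force: [-1.2, 1.2, 7.6]
gripper_width: 0.116
grasp_force: 30.3
```

```bash
python3 -m jog '[{"x":0,"y":0.002,"z":0,"ax":0,"ay":0,"az":0},{"x":0,"y":0.004,"z":0,"ax":0,"ay":0,"az":0},{"x":0,"y":0.006,"z":0,"ax":0,"ay":0,"az":0},{"x":0,"y":0.008,"z":0,"ax":0,"ay":0,"az":0},{"x":0,"y":0.01,"z":0,"ax":0,"ay":0,"az":0},{"x":0,"y":0.0115,"z":0,"ax":0,"ay":0,"az":0},{"x":0,"y":0.013,"z":0,"ax":0,"ay":0,"az":0},{"x":0,"y":0.0145,"z":0,"ax":0,"ay":0,"az":0},{"x":0,"y":0.0155,"z":0,"ax":0,"ay":0,"az":0},{"x":0,"y":0.0165,"z":0,"ax":0,"ay":0,"az":0},{"x":0,"y":0.0165,"z":0,"ax":0,"ay":0,"az":0}]'
python3 -m jog '[{"x":0,"y":0.001,"z":0,"ax":0,"ay":0,"az":0},{"x":0,"y":0.002,"z":0,"ax":0,"ay":0,"az":0},{"x":0,"y":0.003,"z":0,"ax":0,"ay":0,"az":0},{"x":0,"y":0.004,"z":0,"ax":0,"ay":0,"az":0},{"x":0,"y":0.004,"z":0,"ax":0,"ay":0,"az":0}]'
```

```text
t: 18.9
eef_pos: [0.592, -0.1251, 0.0547]
tool_rot: [0.0, 0.715, 0.699, -0.0]
contact_force: [-1.0, 1.4, 6.7]
gripper_width: 0.114
grasp_force: 30.2
t: 19.4
eef_pos: [0.5932, -0.1252, 0.0546]
tool_rot: [-0.002, 0.715, 0.699, -0.002]
contact_force: [-11.0, 1.0, 14.9]
gripper_width: 0.111
grasp_force: 31.0
```

The drawer is shut: 160 mm of travel, and the force rises gently. Release and retreat.

```bash
python3 -m jog '[{"x":0,"y":-0.002,"z":0,"ax":0,"ay":0,"az":0},{"x":0,"y":-0.002,"z":0,"ax":0,"ay":0,"az":0}]'
python3 -m jog '[{"x":0,"y":0,"z":0,"ax":0,"ay":0,"az":0},{"x":0,"y":0,"z":0,"ax":0,"ay":0,"az":0},{"x":0,"y":0,"z":0,"ax":0,"ay":0,"az":0}]' 0.45
python3 -m jog '[{"x":0,"y":0,"z":-0.01,"ax":0,"ay":0,"az":0},{"x":0,"y":0,"z":-0.03,"ax":0,"ay":0,"az":0},{"x":0,"y":0,"z":-0.06,"ax":0,"ay":0,"az":0},{"x":0,"y":-0.02,"z":-0.1,"ax":0,"ay":0,"az":0},{"x":0,"y":-0.06,"z":-0.13,"ax":0,"ay":0,"az":0},{"x":0,"y":-0.1,"z":-0.14,"ax":0,"ay":0,"az":0},{"x":0,"y":-0.13,"z":-0.14,"ax":0,"ay":0,"az":0},{"x":0,"y":-0.13,"z":-0.14,"ax":0,"ay":0,"az":0}]'
python3 - <<'E'
from h import *
st()
b=read_camera('side')[:,:,::-1]; a=read_camera('top')[140:260,280:430,::-1]
cv2.imwrite('pics/a5.png',np.hstack([cv2.resize(a,(400,320)),cv2.resize(b[110:230,225:375],(400,320))]))
E
```

```text
t: 19.6
eef_pos: [0.5932, -0.1252, 0.0547]
tool_rot: [-0.0, 0.715, 0.699, -0.001]
contact_force: [-3.7, 0.8, 8.6]
gripper_width: 0.113
grasp_force: 30.4
t: 19.9
eef_pos: [0.5938, -0.1252, 0.0535]
tool_rot: [-0.0, 0.715, 0.699, -0.0]
contact_force: [0.2, -0.9, -0.2]
gripper_width: 0.449
grasp_force: 0.0
t: 20.7
eef_pos: [0.4603, -0.1226, 0.1945]
tool_rot: [0.0, 0.716, 0.698, -0.001]
contact_force: [1.2, 0.0, 0.4]
gripper_width: 0.444
grasp_force: 0.0
20.7 [ 0.4603 -0.1226  0.1945] q [ 0.56  0.23 -0.49  2.03  0.14  0.91 -0.03] F [1.2 0.  0.4] w 0.444 g 0.0
```

View pics/a5.png

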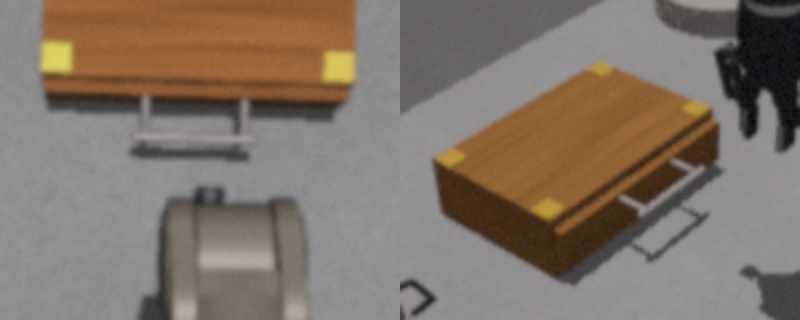

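The drawer front is flush against the unit, and the gripper is clear of everything.

```bash
python3 -c "
from station import *
print(hand_in())"
```

```text
the job is handed in; nothing more can be done
None
```

The job is handed in: I pulled the drawer out to its stop, laid the spare grip flat beside its mate in the right lane and pushed the drawer gently shut, in about 21 s, without going near the pot, pan lid or tumbler.

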